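Index the assembly stand and set its clamp

ROBOT

A 6-joint arm with a two-finger parallel gripper is mounted at the origin on the work surface. World frame = base frame: x ahead of the robot, y to its left, z up, the work surface at z = 0. Lengths are in m, angles in rad, forces in N, time in s.
With the tool pointing down it reaches from about 0.375 to 0.975 m from the base axis. Payload 3.8 kg.
Tool frame: the origin (TCP) lies between the finger pads; the fingertips stand 25 mm ahead of it and the grasp point (between the pads) lies 6 mm ahead of it (r.tcp_to_tips is the z of the fingertips in the tool frame, in m); z points along the fingers, y is the direction in which the jaws open and shut (so a half turn about z gives the same grasp; the last joint's range is limited). The gripper opens to 88 mm and grips with 3 to 60 N. Pads are 18 mm wide; open, the fingers measure 123 mm over their backs; the gripper's body (75 mm by 187 mm) begins 45 mm behind the grasp point.
Start: joints at [-1.317, 0.264, 1.604, -0, 1.274, -0.037], TCP at [0.194, -0.647, 0.264] pointing down, gripper open.
Joint ranges: [-2.63, 2.63], [-0.94, 2.18], [0.31, 2.57], [-1.31, 4.45], [0, 2.66], [-2.55, 2.55]. Speed limits (rad/s): [2.57, 2.57, 3.14, 3.14, 3.14, 3.14].

INTERFACE

Orientations are given as a unit quaternion [x, y, z, w].
In Python, from bench import telemetry, snapshot, calibration, ticket, r gives the robot as it stands.
- The arm moves only by the shell command python3 -m jog 'ROWS' [OPENING] [FORCE]. ROWS is JSON, one flat list of numbers, 4 for each row, row after row: the shift along the tool's x, y, z in cm, then the turn about the tool's z in degrees. A call has 1 to 8 rows; each row is the pose to reach, as a shift and turn from the pose measured when the call began, along the tool's axes at that moment; what a row does not reach only later rows make up. A row lasts 1/12 s, in which the tool goes at most 41.7 mm and 7.16 degrees, less where a joint would pass 70% of its speed; a pose out of reach is approached as far as the arm can. A call with a gripper value outside its range is refused whole. OPENING is the opening, from 0 (shut) to 1 (fully open), set as the call begins (- or left out, the last holds). The fingers move at their own pace and stop on an object; FORCE is the grip in N (left out, the last holds). Time passes only in rows, so rows that repeat a pose let the fingers close. It gives the time, the measured TCP pose, the force and the opening at its end, in the units of the state.
- telemetry.read_state(): the state, without advancing time (a new reading comes with each control period).
- snapshot(name): name is "side" or "top"; returns (picture, depth): 420x560x3 uint8, blue, green, red; 420x560 float32, m along the optical axis (not along the pixel's ray), 0 where there is no reading.
- calibration(name): a dict with "fx", "fy", "cx", "cy" (pixels), "camera_from_world" (4x4, takes a point from world to camera coordinates). Camera axes: x right, y down, z forward; pixel columns grow to the right and rows downward; lengths in m; the calibration is good to about 2 mm. A picture is of the moment at which its call begins. calibration takes no time and is no camera call.
- ticket.hand_in(): hands the job in, once; it reports no verdict.
The state is a dict: "t": time; "qpos": joint angles; "qvel": joint speeds; "joint_efforts": joint torques, N m; "eef_pos": TCP position; "orientation": TCP orientation; "force": force on the tool from outside, world axes, zero at the start; "ft_torque": the same for the moment, N m; "width": finger opening in m.
Only numpy, scipy, OpenCV 4.12 (cv2) and the standard library are available. Lean on these libraries where they do the work, as an engineer would, in place of code of your own. Each camera call takes 0.05 s, during which the arm holds its last target.

TASK

The green assembly stand has to be set to its index position: with a fingertip, push the turntable round by its spokes, either way, until the long pointed arm points straight at the steel index post, and leave it there. Then push the clamp lever with a fingertip all the way round against its stop, without turning the table out of line. Only push and pick nothing up: keep the pump housing sitting in place on the turntable, and leave the other parts on the bench alone.

Things in the scene. Friction and masses are not known exactly. Their poses are not given: they have to be found in the camera images.
- stand: Green cast stand, fixed to the bench. Bed 12 mm thick, reaching 110 mm to its +x and -x, 125 mm to +y, 295 mm to -y. Origin on the turntable's vertical axis, at bench height; z up; x points from that axis to the index post. Pedestal under the turntable at most 70 mm in radius. The clamp lever's boss stands on the bed at its -y end.
- turntable (a joint): Angle of the turntable about the stand's vertical axis, rad, growing counter-clockwise seen from above; 0 (or any whole turn, 6.283) when the long arm points at the index post. No stops; stays where it is left (friction about 0.3 N m). Dark steel disc 170 mm in diameter, 60 to 80 mm above the bench, with a central spigot 26 mm thick up to 96 mm. Its three spokes are level, 120 degrees apart.
- long_tip (a point): The point of the long arm, 155 mm from the turntable's axis and 70 mm above the bench. The arm is the one long spoke: flat steel, 14 mm wide and 12 mm thick, tapering to a point beyond 135 mm. The other two spokes are short round rods of 12 mm diameter with black balls 26 mm across, centred 116 mm from the axis, also 70 mm above the bench.
- post_top (a point): Centre of the top of the index post: an upright steel pin, 16 mm in diameter, fixed to the stand 175 mm from the turntable's axis, its top 95 mm above the bench. There is 12 mm between the arm's point and the post, so the arm passes it freely.
- clamp_lever (a joint): Clamp lever angle about its upright pivot, rad, growing counter-clockwise seen from above: 0 fully open (pointing along the stand's -x, turned 4 degrees towards -y), 1.5 against its stop, a square green lug 75 mm tall (pointing along the stand's -y). Stays where it is left (friction about 0.15 N m). Level steel rod 11 mm thick on a hub of 36 mm diameter, 57 to 81 mm above the bench.
- lever_pivot (a point): On the clamp lever's pivot axis at the height of its rod, 70 mm above the bench; 220 mm from the turntable's axis along the stand's -y.
- lever_ball (a point): Centre of the black ball, 28 mm across, at the free end of the clamp lever, 90 mm from its pivot and 70 mm above the bench.
- housing: Loose aluminium pump housing, a thick ring of 84 mm diameter and 30 mm height with three ears that reach 59 mm from its middle, laid over the spigot in the middle of the turntable (5 mm loose all round); it turns with the table. Origin at the centre of its underside, 80 mm above the bench; its top is at 110 mm.
- bearing: Bystander: steel bearing ring lying flat beside the stand, 74 mm in diameter, 18 mm high. Origin at the centre of its underside.
- spacer: Bystander: dark steel spacer ring lying flat beside the stand, 66 mm in diameter, 24 mm high. Origin at the centre of its underside.
- shaft: Bystander: steel shaft standing upright on its 48 mm wide foot, 115 mm tall. Origin at the centre of its underside.
- socket: Bystander: small dark wrench socket, 24 mm in diameter and 32 mm high, standing on the stand's bed (12 mm above the bench) between turntable and clamp, on the post side. Origin at the centre of its underside.
- cover: Bystander: flat aluminium valve cover 100 by 65 mm, 20 mm high, lying on the bench. Origin at the centre of its underside.
- wrench: Bystander: steel wrench 170 mm long lying on the bench near the robot. Origin at its middle, underside.
There are look-alikes about, which are no part of the job. What is shaped like the housing but pink or purple is not meant.

How it is judged:
By the outcome, as a careful person would: the job done as asked, in the order asked, and still so for the second after the job is handed in, with the robot touching nothing.
It also fails if it takes over 64 s, if anything falls off the work surface, if the arm or the gripper's body presses on something with over 40 N, if the wrist force passes 120 N, or if a joint passes its speed limit or range.

## Working session

There is one attempt and no reset: what is moved stays moved. The work goes in short steps, Python scripts to look and compute and a shell command to move; the robot and the scene stay as the last step left them, time stands still between calls to the robot, and variables do not carry over. Pictures are saved under pics/ and viewed, and the job is handed in when it is done.

```bash
ls; mkdir -p pics; python3 - <<'E'
from bench import telemetry, snapshot, calibration, ticket, r
import cv2,numpy as np
for n in("top","side"):
    p,d=snapshot(n); cv2.imwrite(f"pics/{n}0.png",p); np.save(f"pics/{n}0.npy",d)
    c=calibration(n); print(n,c)
s=telemetry.read_state(); print(s["t"],s["eef_pos"],s["orientation"],s["width"],r.tcp_to_tips)
E
```

```text
pics
top {'fx': 383.58069051062995, 'fy': 383.58069051062995, 'cx': 275.23329395921996, 'cy': 206.83975644774353, 'camera_from_world': array([[ 0.01718039, -0.99962894,  0.02113818, -0.00212925],
       [-0.98787057, -0.02023385, -0.15395558,  0.53604035],
       [ 0.15432616, -0.01823677, -0.98785164,  1.14864367],
       [ 0.        ,  0.        ,  0.        ,  1.        ]])}
side {'fx': 485.35630774200007, 'fy': 485.35630774200007, 'cx': 271.31745058892085, 'cy': 203.11507484676687, 'camera_from_world': array([[-0.98201382, -0.18803537,  0.01707512,  0.50600474],
       [-0.12341509,  0.57082167, -0.81174586,  0.12728938],
       [ 0.14289008, -0.79925298, -0.58376117,  1.29856136],
       [ 0.        ,  0.        ,  0.        ,  1.        ]])}
0.1 [ 0.19337623 -0.64608378  0.26253933] [ 9.89446438e-01  1.44895606e-01 -1.16405000e-04 -9.97794360e-04] 0.08777641187372158 0.025
```

View pics/top0.png

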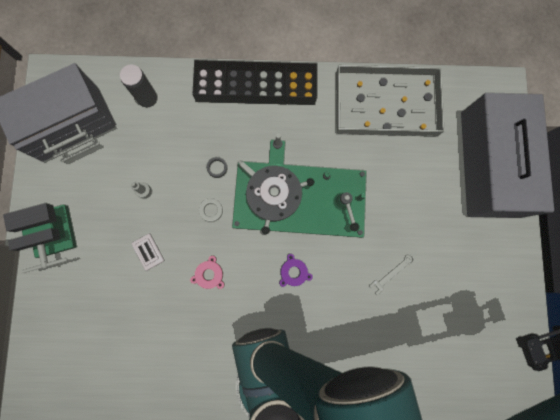

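View pics/side0.png

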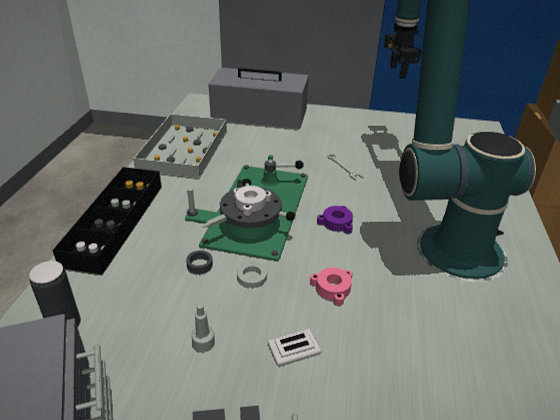

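The top view shows the turntable at (273,192), the post at (278,140), the long arm towards (243,165), and the clamp hub at (346,198) with its ball at (354,226). I'll crop closer.

```bash
cat > h.py <<'E'
from bench import telemetry, snapshot, calibration, ticket, r
import cv2,numpy as np
def w(n,u,v,z):
    c=calibration(n);T=np.array(c["camera_from_world"]);R=T[:3,:3];t=T[:3,3]
    o=-R.T@t; d=R.T@np.array([(u-c["cx"])/c["fx"],(v-c["cy"])/c["fy"],1]); return o+d*(z-o[2])/d[2]
def px(n,p):
    c=calibration(n);q=np.array(c["camera_from_world"])@np.r_[p,1]; return c["fx"]*q[0]/q[2]+c["cx"],c["fy"]*q[1]/q[2]+c["cy"]
def crop(n,p,x0,y0,x1,y1,f,name):
    cv2.imwrite("pics/"+name,cv2.resize(p[y0:y1,x0:x1],None,fx=f,fy=f,interpolation=cv2.INTER_CUBIC))
E
python3 - <<'E'
from h import *
p=cv2.imread("pics/top0.png");crop("top",p,225,125,375,245,5,"c0.png")
p=cv2.imread("pics/side0.png");crop("side",p,180,145,320,265,5,"c1.png")
E
```

```text
(no output)
```

View pics/c0.png

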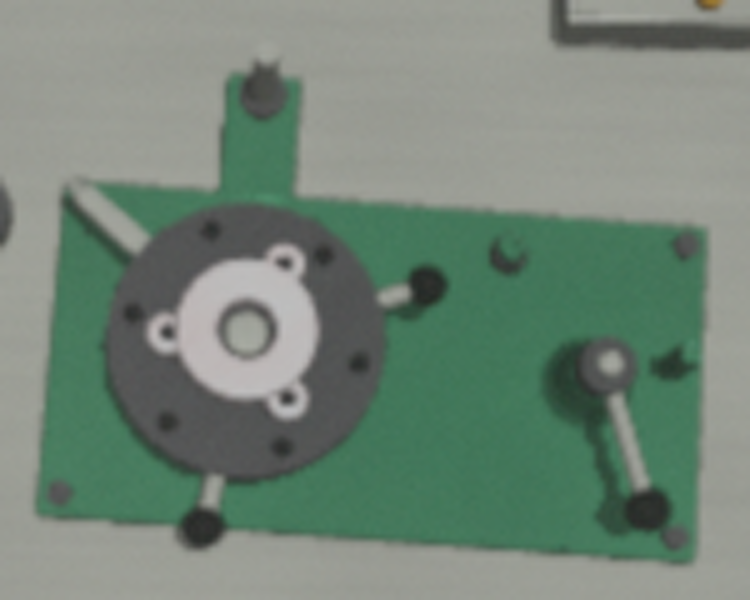

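View pics/c1.png

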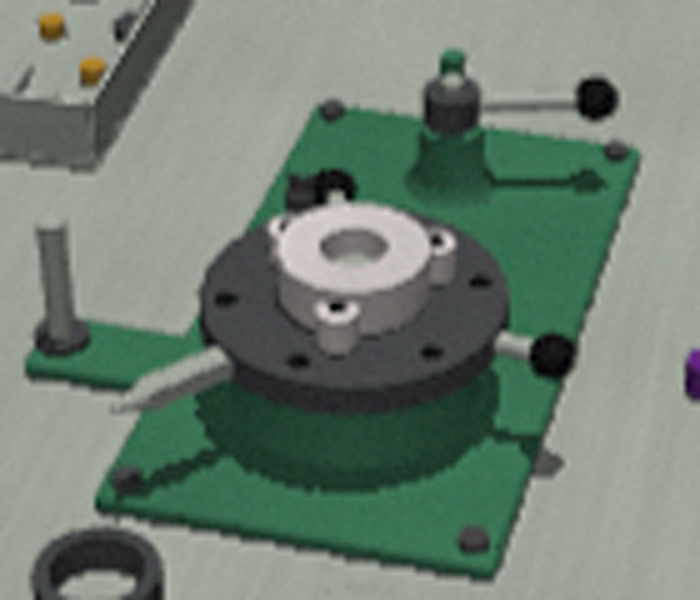

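```bash
cat > fit.py <<'E'
from h import *
from scipy.optimize import least_squares
def up(c): return 225+(c[0]+.5)/5-.5,125+(c[1]+.5)/5-.5
obs=[((66,182),(.11,.125,.012)),((707,228),(.11,-.295,.012)),((693,562),(-.11,-.295,.012)),((38,515),(-.11,.125,.012)),((608,362),(0,-.22,.083)),((265,52),(.175,0,.095))]
def model(x,p):
    c,s=np.cos(x[2]),np.sin(x[2]); return np.array([x[0]+c*p[0]-s*p[1],x[1]+s*p[0]+c*p[1],p[2]])
def res(x):
    o=[]
    for c,p in obs: o+=list(np.array(px("top",model(x,p)))-up(c))
    for c,p,k in [((428,286),.116,-2.0944),((202,527),.116,2.0944),((73,185),.155,0)]:
        a=x[3]+k;o+=list(np.array(px("top",model(x,(p*np.cos(a),p*np.sin(a),.07))))-up(c))
    a=x[4]; o+=list(np.array(px("top",model(x,(.09*np.cos(a),-.22+.09*np.sin(a),.07))))-up((648,508)))
    return o
s=least_squares(res,[.65,0,0,.6,3.2]);print(s.x,np.degrees(s.x));print(np.round(s.fun.reshape(-1,2),2))
for n,u,v in (("bear",211,211),("spacer",217,168),("shaft",139,187)): print(n,w("top",u,v,.02))
print("socket",w("top",*up((512,245)),.044))
print(model(s.x,(0,-.22,.07)))
E
python3 fit.py
```

```text
[ 0.57348258  0.01308974 -0.04881901  0.89059742  3.46548038] [ 32.85813154   0.74998706  -2.79712351  51.02747369 198.5573996 ]
[[-0.45 -0.4 ]
 [ 0.55 -0.58]
 [ 1.32  0.25]
 [-0.54  0.63]
 [ 0.58  0.4 ]
 [ 0.32  0.42]
 [-0.09  0.52]
 [ 0.4   0.25]
 [-2.17 -2.11]
 [ 0.1   0.39]]
bear [0.52198308 0.20922971 0.02      ]
spacer [0.66129318 0.19606008 0.02      ]
shaft [0.59399288 0.43931101 0.02      ]
socket [ 0.64482247 -0.15313549  0.044     ]
[ 0.56274666 -0.20664815  0.07      ]
```

Fit: turntable at +51°, and the lever about 0.25 rad from open. Look-alikes, with top-view pixels:
- **Housing:** the grey ring on the table at (274,190) is the real one. The pink ring (208,274) and purple ring (294,271) are not.
- **Spokes:** the long flat pointed arm (240,162) is the one to index. The short ball rods at (310,182) and (265,230) are not.
- **Stand and lever:** the other green fixture at (45,230) is not ours. The clamp lever is (346,198) to (354,226).

The crop confirms these choices. Next I'll work out the approach.

```bash
cat > go.py <<'E'
import sys
from h import *
from scipy.spatial.transform import Rotation as R
S=np.array([.57348,.01309]);A=-.0488
def sw(x,y): c,s=np.cos(A),np.sin(A); return S+np.array([c*x-s*y,s*x+c*y])
def rel(x,y,z,yaw):  # stand mm, TCP z mm, tool-x angle in stand deg
    s=telemetry.read_state();Q=R.from_quat(s["orientation"]).as_matrix()
    p=np.r_[sw(x/1e3,y/1e3),z/1e3]; d=Q.T@(p-s["eef_pos"])*100
    yc=np.degrees(np.arctan2(Q[1,0],Q[0,0])); t=-((yaw+np.degrees(A)-yc+180)%360-180)
    return np.round(d,2),round(t,1)
if __name__=="__main__":
    s=telemetry.read_state();c,sn=np.cos(A),np.sin(A);d=s["eef_pos"][:2]-S
    print("t",s["t"],"stand mm",np.round(1e3*np.array([c*d[0]+sn*d[1],-sn*d[0]+c*d[1]]),1),"z",round(s["eef_pos"][2]*1e3,1),"F",np.round(s["force"],1),"w",s["width"])
    a=list(map(float,sys.argv[1:]))
    for i in range(0,len(a),4): print(a[i:i+4],*rel(*a[i:i+4]))
E
python3 go.py 45 122 240 0  45 122 85 0
```

```text
t 0.1 stand mm [-347.5 -676.9] z 262.5 F [-0.3  0.9  1. ] w 0.08777641187372158
[45.0, 122.0, 240.0, 0.0] [ 63.62 -62.25   2.38] 19.5
[45.0, 122.0, 85.0, 0.0] [ 63.62 -62.22  17.88] 19.5
```

```bash
python3 -m jog '[63.6,-62.2,2,19.5,63.6,-62.2,2,19.5,63.6,-62.2,2,19.5,63.6,-62.2,2,19.5,63.6,-62.2,2,19.5,63.6,-62.2,2,19.5,63.6,-62.2,2,19.5,63.6,-62.2,2,19.5]' 0 20; python3 go.py 45 122 240 0
```

```text
t: 0.77
eef_pos: [0.3551, -0.353, 0.2558]
orientation: [1.0, -0.025, -0.0, -0.001]
force: [1.2, -0.8, 0.7]
width: 0.0368
t 0.7667 stand mm [-200.3 -376.3] z 255.8 F [ 1.2 -0.8  0.7] w 0.03678410350163304
[45.0, 122.0, 240.0, 0.0] [ 24.47 -49.85   1.67] -0.1
```

```bash
python3 -m jog '[24.5,-49.8,2,0,24.5,-49.8,2,0,24.5,-49.8,2,0,24.5,-49.8,2,0,24.5,-49.8,2,0,24.5,-49.8,2,0,24.5,-49.8,2,0,24.5,-49.8,2,0]' 0; python3 go.py 45 122 240 0
```

```text
t: 1.43
eef_pos: [0.5165, -0.0615, 0.2443]
orientation: [1.0, -0.025, -0.001, -0.001]
force: [0.8, -0.9, 0.1]
width: 0.0005
t 1.4333 stand mm [-53.3 -77.3] z 244.3 F [ 0.8 -0.9  0.1] w 0.0005396796855565624
[45.0, 122.0, 240.0, 0.0] [  9.81 -19.94   0.46] -0.1
```

```bash
python3 -m jog '[9.8,-19.9,1,0,9.8,-19.9,1,0,9.8,-19.9,1,0,9.8,-19.9,1,0,9.8,-19.9,1,0,9.8,-19.9,1,0,9.8,-19.9,1,0,9.8,-19.9,1,0]' 0; python3 go.py 45 122 85 0
```

```text
t: 2.1
eef_pos: [0.6238, 0.1327, 0.2337]
orientation: [1.0, -0.024, -0.002, -0.001]
force: [-1.1, 0.0, -0.2]
width: 0.0005
t 2.1 stand mm [ 44.4 121.9] z 233.7 F [-1.1  0.  -0.2] w 0.0004748310168357015
[45.0, 122.0, 85.0, 0.0] [1.000e-01 1.000e-02 1.487e+01] 0.0
```

```bash
python3 - <<'E'
from h import *
p,d=snapshot("side");crop("side",p,160,125,320,265,5,"c2.png")
E
```

```text
(no output)
```

View pics/c2.png

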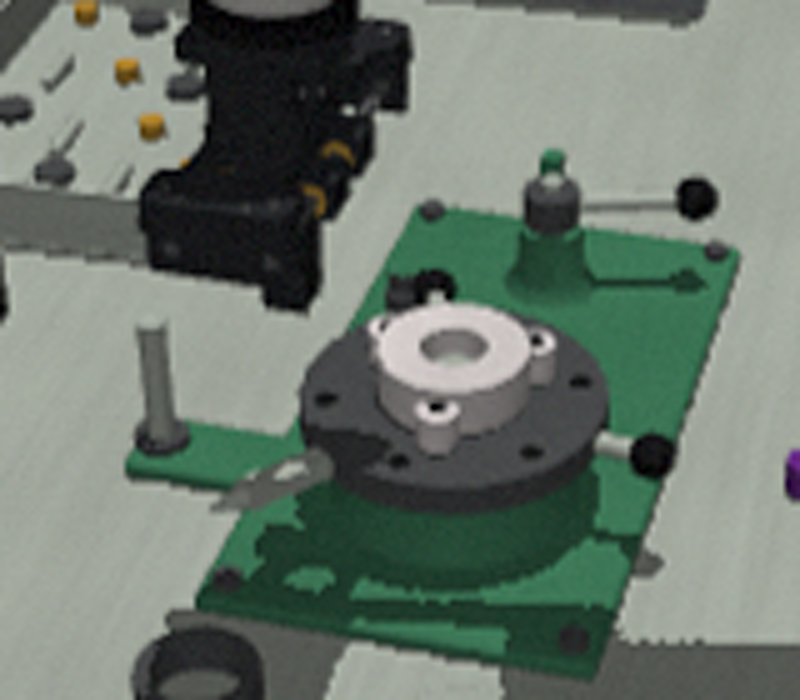

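The picture shows the shut fingertip over the bench at (292,300) in the crop. It is clear of the arm, whose point is at (215,508). Descending beside the arm.

```bash
python3 -m jog '[0.1,0,4,0,0.1,0,8,0,0.1,0,12,0,0.1,0,14,0,0.1,0,14.8,0,0.1,0,14.9,0]'; python3 go.py 45 122 85 0; python3 - <<'E'
from h import *
p,d=snapshot("top");crop("top",p,225,125,375,245,5,"c3.png")
p,d=snapshot("side");crop("side",p,160,125,320,265,5,"c4.png")
E
```

```text
t: 2.65
eef_pos: [0.6218, 0.1298, 0.0826]
orientation: [1.0, -0.026, -0.004, 0.0]
force: [0.2, 0.7, 0.7]
width: 0.0005
t 2.65 stand mm [ 42.6 118.9] z 82.6 F [0.2 0.7 0.7] w 0.0005301897146606534
[45.0, 122.0, 85.0, 0.0] [ 0.24 -0.31 -0.24] -0.1
```

View pics/c4.png

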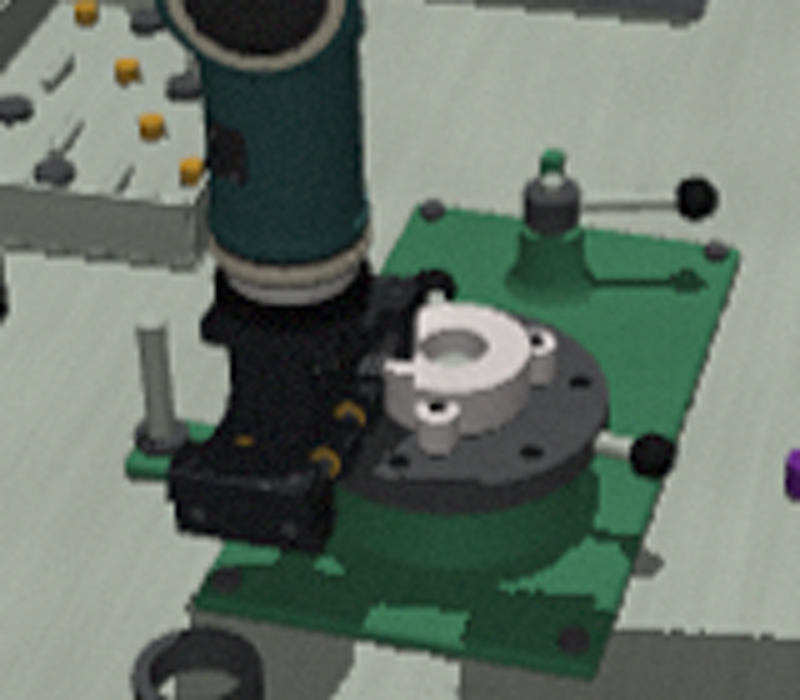

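View pics/c3.png

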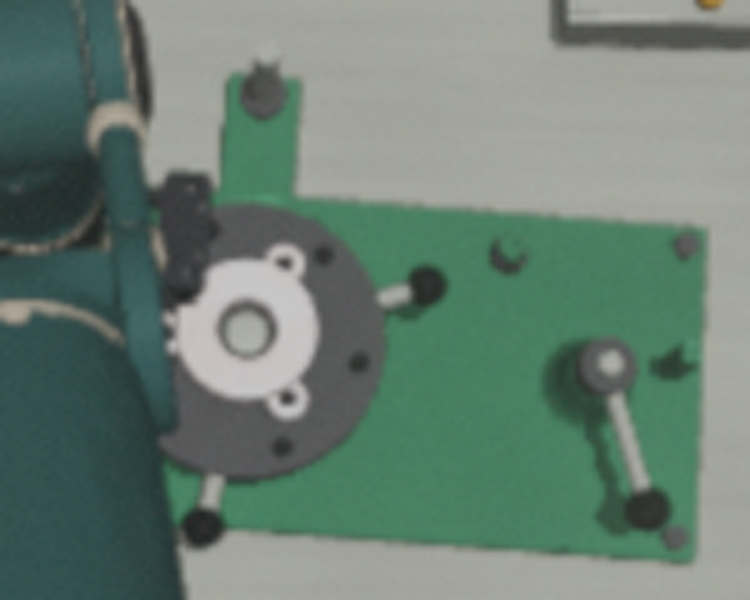

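```bash
python3 go.py 50 118 86 0 59.2 112.8 86 0  91.4 83.6 86 0  107 55.8 86 0 115 35.4 86 0 116 24.5 86 0
```

```text
t 2.75 stand mm [ 45.6 120.1] z 86.3 F [ 0.5 -0.4  0.7] w 0.00032956426426154685
[50.0, 118.0, 86.0, 0.0] [0.44 0.21 0.03] -0.1
[59.2, 112.8, 86.0, 0.0] [1.36 0.73 0.03] -0.1
[91.4, 83.6, 86.0, 0.0] [4.59 3.64 0.02] -0.1
[107.0, 55.8, 86.0, 0.0] [6.15 6.42 0.02] -0.1
[115.0, 35.4, 86.0, 0.0] [6.96 8.46 0.01] -0.1
[116.0, 24.5, 86.0, 0.0] [7.06 9.55 0.01] -0.1
```

```bash
python3 -m jog '[0.7,0.3,0,0,1.4,0.7,0,0,2.2,1.4,0,0,3,2.1,0,0,3.8,2.8,0,0,4.6,3.6,0,0,5.2,4.6,0,0,5.7,5.5,0,0]'; python3 go.py 107 55.8 86 0 115 35.4 86 0 116 24.5 86 0
```

```text
t: 3.42
eef_pos: [0.6799, 0.0719, 0.0862]
orientation: [1.0, -0.025, -0.0, -0.001]
force: [-1.1, 1.8, 2.8]
width: 0.0005
t 3.4167 stand mm [103.4  63.9] z 86.2 F [-1.1  1.8  2.8] w 0.0004971645199211785
[107.0, 55.8, 86.0, 0.0] [0.36 0.81 0.01] -0.1
[115.0, 35.4, 86.0, 0.0] [1.16 2.85 0.01] -0.1
[116.0, 24.5, 86.0, 0.0] [1.27 3.94 0.01] -0.1
```

```bash
python3 -m jog '[0.4,0.8,0,0,0.7,1.4,0,0,0.9,2,0,0,1.1,2.4,0,0,1.2,2.7,0,0,1.2,2.8,0,0,1.2,2.8,0,0]'; python3 go.py 116 24.5 86 0;  python3 - <<'E'
from h import *
p,d=snapshot("top");crop("top",p,225,125,375,245,5,"c5.png")
p,d=snapshot("side");crop("side",p,160,125,320,265,5,"c6.png")
E
```

```text
t: 4.0
eef_pos: [0.6905, 0.0431, 0.0858]
orientation: [1.0, -0.025, -0.0, -0.001]
force: [-0.5, -0.1, -1.4]
width: 0.0005
t 4.0 stand mm [115.4  35.7] z 85.8 F [-0.5 -0.1 -1.4] w 0.0005383118816495048
[116.0, 24.5, 86.0, 0.0] [ 0.06  1.11 -0.02] -0.1
```

View pics/c5.png

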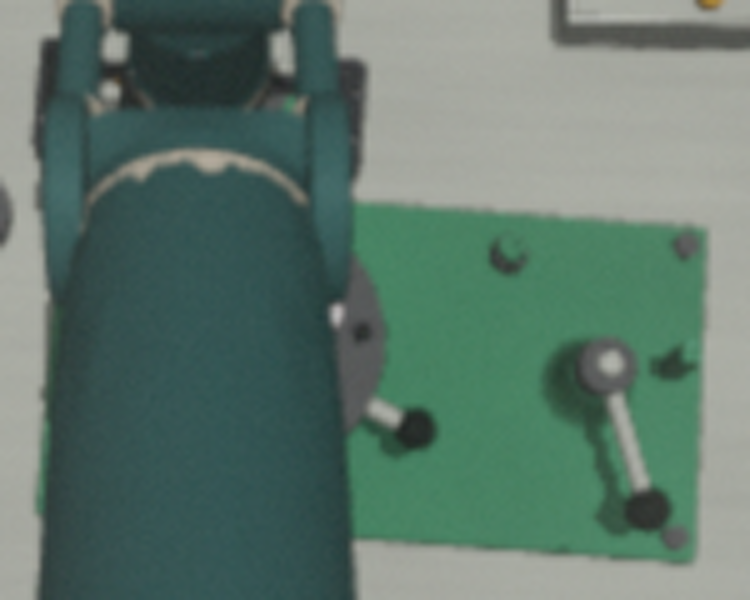

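View pics/c6.png

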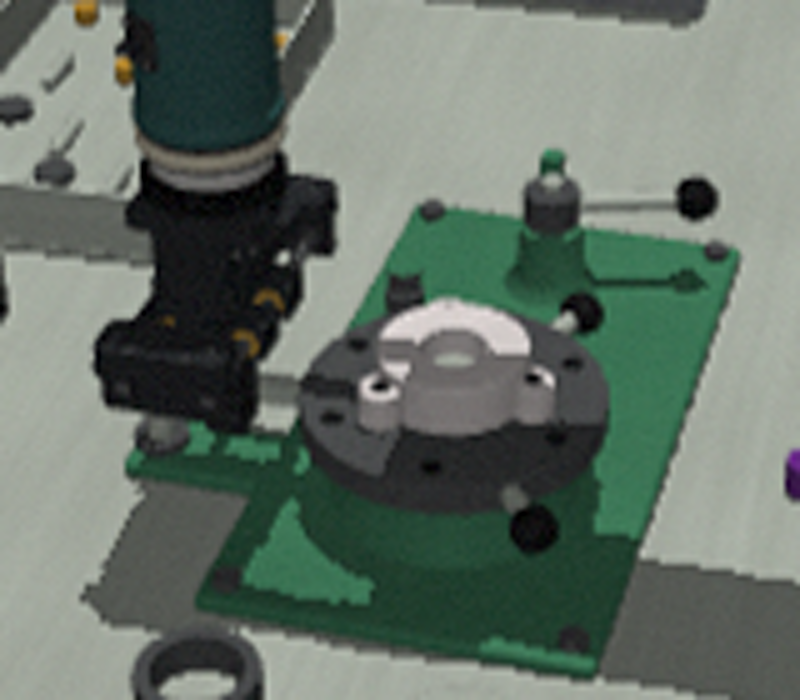

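The side crop shows the arm at (275,388), the fingers behind it, and the short-spoke balls at (533,530) and (582,313). The visible top ball is at (416,428). I'll estimate the angle from the balls.

```bash
cat > ang.py <<'E'
from h import *
from scipy.optimize import least_squares
import sys
S=np.array([.57348,.01309,-.0488])
def m(x,p):
    c,s=np.cos(x[2]),np.sin(x[2]); return np.array([x[0]+c*p[0]-s*p[1],x[1]+s*p[0]+c*p[1],p[2]])
def cu(c,o): return np.array([o[0]+(c[0]+.5)/5-.5,o[1]+(c[1]+.5)/5-.5])
def ball(n,th,k,S=S,): a=th+k; return np.array(px(n,m(S,(.116*np.cos(a),.116*np.sin(a),.07))))
T=2*np.pi/3
# side-camera offset from initial view: balls, post, lever ball in c1
o=(180,145)
def res(x):
    s=np.r_[x[:2],S[2]];e=[]
    for c,k in(((552,355),T),((335,188),-T)): e+=list(ball("side",x[2],k,s)-cu(c,o))
    e+=list(np.array(px("side",m(s,(.175,0,.095))))-cu((52,224),o))
    for c,p in(((318,100),(.11,-.295,.012)),((640,152),(-.11,-.295,.012)),((495,572),(-.11,.125,.012)),((97,500),(.11,.125,.012))): e+=list(np.array(px("side",m(s,p)))-cu(c,o))
    return e
f=least_squares(res,[.573,.013,.89]);
SS=np.r_[f.x[:2],S[2]]
def est(obs):
    g=lambda x: np.concatenate([ball(n,x[0],k,S if n=="top" else SS)-q for n,q,k in obs])
    r_=least_squares(g,[0.05]);return np.degrees(r_.x[0]),np.round(r_.fun,2)
if __name__=="__main__":
    print("side init",f.x,np.degrees(f.x[2]),np.round(f.fun,2))
    t=("top",cu((416,428),(225,125)),-T);a=("side",cu((533,530),(160,125)),T);b=("side",cu((582,313),(160,125)),-T)
    print(est([t]),est([a]),est([b]),est([t,a,b]))
E
python3 ang.py
```

```text
side init [0.5711124  0.01420059 0.90304282] 51.74054238294526 [ 0.56  0.58 -0.1   0.7  -0.2  -0.23 -0.32  0.09  0.42 -1.04  0.57 -0.31
 -0.95 -0.22]
(np.float64(6.898792082848547), array([0.3 , 0.15])) (np.float64(5.669879742013562), array([0.11, 0.47])) (np.float64(6.830667459853165), array([-0.13,  0.3 ])) (np.float64(6.373033193413051), array([0.15, 0.46, 0.63, 0.34, 0.13, 0.41]))
```

```bash
python3 -m jog '[0,0.2,0,0,0,0.4,0,0,0,0.55,0,0,0,0.65,0,0,0,0.75,0,0,0,0.8,0,0,0,0.8,0,0,0,0.8,0,0]'; python3 go.py 116 24.5 86 0;  python3 - <<'E'
from h import *
p,d=snapshot("top");crop("top",p,225,125,375,245,5,"c7.png")
p,d=snapshot("side");crop("side",p,160,125,320,265,5,"c8.png")
E
```

```text
t: 4.77
eef_pos: [0.6908, 0.0351, 0.0866]
orientation: [1.0, -0.025, 0.001, -0.0]
force: [2.7, 1.4, 0.2]
width: 0.0003
t 4.7667 stand mm [116.1  27.7] z 86.6 F [2.7 1.4 0.2] w 0.0003206806965301452
[116.0, 24.5, 86.0, 0.0] [-0.01  0.32  0.06] -0.1
```

View pics/c7.png

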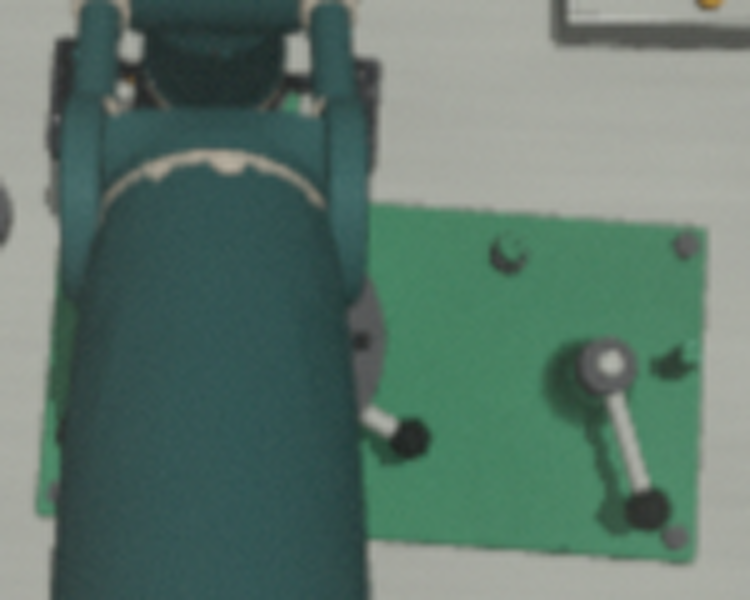

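View pics/c8.png

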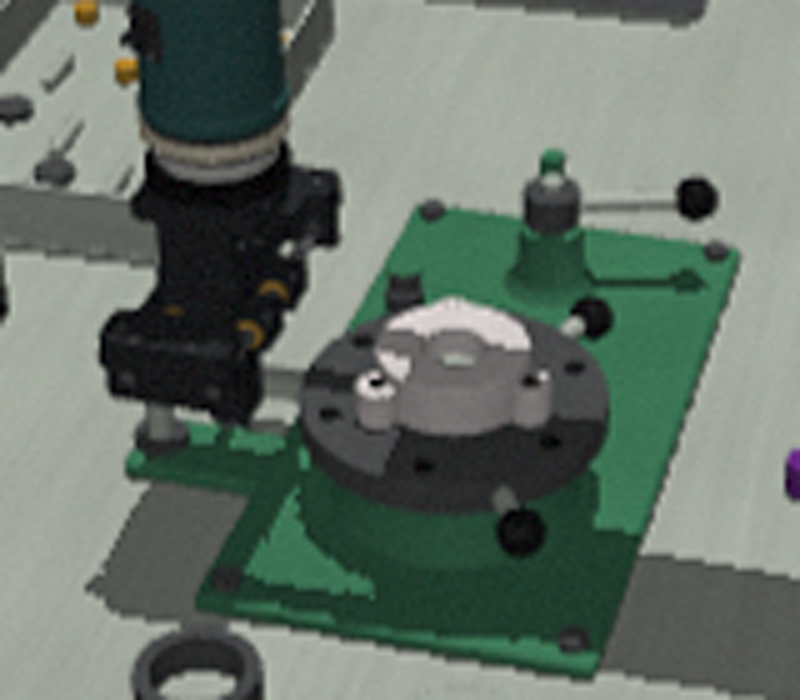

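```bash
python3 - <<'E'
from ang import *
t=("top",cu((410,438),(225,125)),-T);a=("side",cu((520,533),(160,125)),T);b=("side",cu((591,319),(160,125)),-T)
print(est([t]),est([a]),est([b]),est([t,a,b]))
E
python3 go.py 116 60 86 0 116 60 200 0 20 -200 200 0 -100 170 200 0
```

```text
(np.float64(3.3233923366555205), array([0.39, 0.22])) (np.float64(2.1511283895194437), array([0.09, 0.44])) (np.float64(3.320385390924982), array([ 0.01, -0.02])) (np.float64(2.8223923910951645), array([0.22, 0.51, 0.59, 0.34, 0.28, 0.11]))
t 4.8667 stand mm [116.   27.7] z 86.6 F [ 1.4  2.1 -0.4] w 0.0007902835742431334
[116.0, 60.0, 86.0, 0.0] [-0.01 -3.23  0.06] -0.1
[116.0, 60.0, 200.0, 0.0] [ -0.    -3.24 -11.34] -0.1
[20.0, -200.0, 200.0, 0.0] [ -9.56  22.78 -11.37] -0.1
[-100.0, 170.0, 200.0, 0.0] [-21.62 -14.2  -11.35] -0.1
```

```bash
python3 -m jog '[0,-1.5,0,0,0,-1.5,-4,0,-2,0,-8,0,-5,4,-11,0,-8,8,-11,0,-11,12,-11,0,-14,16,-11,0,-16,20,-11,0]'; python3 go.py -50 -280 200 0
```

```text
t: 5.53
eef_pos: [0.5452, -0.1187, 0.1963]
orientation: [1.0, -0.025, 0.0, -0.0]
force: [-0.7, 0.0, -0.3]
width: 0.0004
t 5.5333 stand mm [ -21.8 -133. ] z 196.3 F [-0.7  0.  -0.3] w 0.00042297034483780767
[-50.0, -280.0, 200.0, 0.0] [-2.81 14.7  -0.38] -0.0
```

```bash
python3 -m jog '[-1,4,0,0,-2,8,0,0,-3,12,0,0,-3,15,0,0]'; python3 - <<'E'
from h import *
p,d=snapshot("top");cv2.imwrite("pics/t9.png",p);crop("top",p,225,125,345,245,5,"c9.png")
p,d=snapshot("side");cv2.imwrite("pics/s10.png",p);crop("side",p,160,125,320,265,5,"c10.png")
E
```

```text
t: 5.87
eef_pos: [0.5054, -0.2688, 0.1963]
orientation: [1.0, -0.025, -0.001, 0.0]
force: [0.5, 0.3, -0.6]
width: -0.0
```

View pics/c9.png

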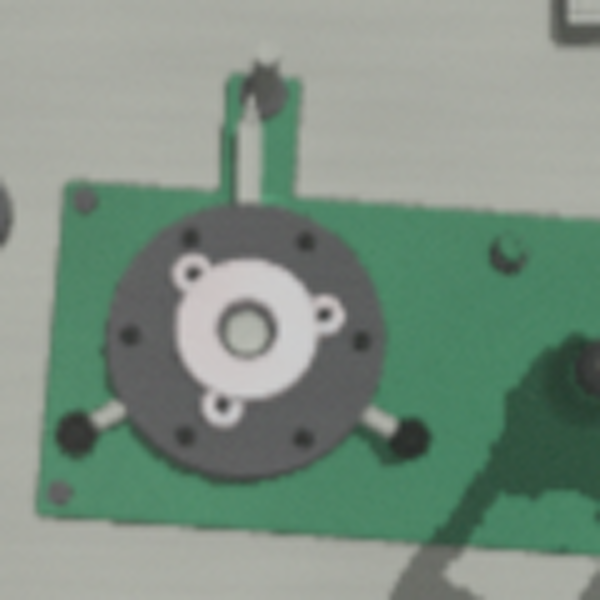

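View pics/c10.png

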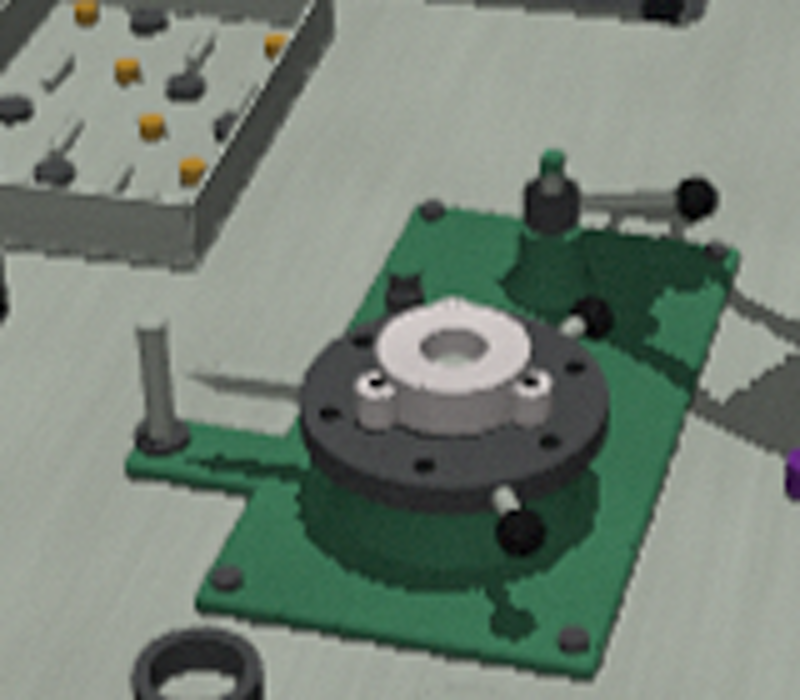

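The top crop shows the arm nearly on the post, with its point around (252,98), the post base at (264,90), and the balls at (77,434) and (411,438). It still needs about 2–3° clockwise. I'll refine the angle with subpixel ball centroids and the two-ball bearing.

```bash
cat > bal.py <<'E'
from ang import *
def blob(p,c,rad=9,thr=45):
    g=p.max(axis=2).astype(float); v,u=np.mgrid[:p.shape[0],:p.shape[1]]
    k=(np.hypot(u-c[0],v-c[1])<rad)&(g<thr)
    wt=(thr-g)*k; return np.array([(u*wt).sum()/wt.sum(),(v*wt).sum()/wt.sum()]),int(k.sum())
def measure(tp,sp,th0=2.5):
    out=[];W=[]
    for n,p,s in(("top",tp,S),("side",sp,SS)):
        for k in(T,-T):
            e=ball(n,np.radians(th0),k,s); q,nn=blob(p,e,7 if n=="top" else 9); out.append((n,q,k))
            print(n,np.round(e,1),np.round(q,2),nn,est([out[-1]])[0]); W.append(w(n,q[0],q[1],.07))
    for i in(0,2):
        d=W[i]-W[i+1]; print("bearing two-ball (deg)",np.degrees(np.arctan2(d[1],d[0]))-90-np.degrees(S[2]),"len",np.linalg.norm(d), "mid",(W[i]+W[i+1])/2)
    print("all",est(out))
if __name__=="__main__":
    import sys
    measure(cv2.imread(sys.argv[1]),cv2.imread(sys.argv[2]),float(sys.argv[3]))
E
python3 bal.py pics/t9.png pics/s10.png 2.5
python3 - <<'E'
from ang import *
print("x0",np.round(S,4),SS)
# post estimates top view: base(264,90) z~.016, top (266,52) z .095
for c,z in(((264,90),.018),((266,52),.095)):
    p=w("top",*cu(c,(225,125)),z); d=p[:2]-S[:2]; print(p, np.degrees(np.arctan2(d[1],d[0])),np.hypot(*d))
p=w("top",*cu((253,97),(225,125)),.07);d=p[:2]-S[:2];print("tip",np.degrees(np.arctan2(d[1],d[0])-S[2]),np.hypot(*d))
# side
for c,z in(((162,438),.018),((150,325),.095)):
    p=w("side",*cu(c,(160,125)),z); d=p[:2]-SS[:2]; print("side post",np.degrees(np.arctan2(d[1],d[0])),np.hypot(*d))
p=w("side",*cu((190,377),(160,125)),.07);d=p[:2]-SS[:2];print("tip",np.degrees(np.arctan2(d[1],d[0])-S[2]),np.hypot(*d))
E
```

```text
x0 [ 0.5735  0.0131 -0.0488] [ 0.5711124   0.01420059 -0.0488    ]
[0.75108577 0.00411456 0.018     ] -2.8930227290669452 0.17783241642856554
[0.74960658 0.00492763 0.095     ] -2.6534024494635493 0.17631561419195482
tip 2.3891195549233717 0.1556334911195262
side post -1.6835783111356188 0.1736541140556142
side post -2.096903819817646 0.1747643133787776
tip 4.012966588898755 0.15039673686286642bal.py:5: RuntimeWarning: invalid value encountered in scalar divide
  wt=(thr-g)*k; return np.array([(u*wt).sum()/wt.sum(),(v*wt).sum()/wt.sum()]),int(k.sum())
Traceback (most recent call last):
  File "bal.py", line 17, in <module>
    measure(cv2.imread(sys.argv[1]),cv2.imread(sys.argv[2]),float(sys.argv[3]))
    ~~~~~~~^^^^^^^^^^^^^^^^^^^^^^^^^^^^^^^^^^^^^^^^^^^^^^^^^^^^^^^^^^^^^^^^^^^^
  File "bal.py", line 11, in measure
    print(n,np.round(e,1),np.round(q,2),nn,est([out[-1]])[0]); W.append(w(n,q[0],q[1],.07))
                                           ~~~^^^^^^^^^^^
  File "ang.py", line 22, in est
    r_=least_squares(g,[0.05]);return np.degrees(r_.x[0]),np.round(r_.fun,2)
ValueError: Residuals are not finite in the initial point.
```

```bash
python3 -c "
import cv2;p=cv2.imread('pics/t9.png').max(axis=2);print(p[204:220,232:250]);"; sed -i 's/thr=45/thr=70/' bal.py; python3 bal.py pics/t9.png pics/s10.png 2.5
```

```text
[[171 161 130 135 138 136 137 137 136 134 136 137 136 134 129 117  95  94]
 [172 161 131 137 138 136 138 136 135 135 137 136 136 134 136 148 136 111]
 [173 161 133 137 139 136 134 131 121 124 133 133 126 141 153 166 167 151]
 [169 153 134 136 136 129 108  96  87  92 113 133 148 161 171 174 170 152]
 [167 145 131 135 126  98  76  61  58  62  88 135 165 175 171 164 149 124]
 [166 146 133 132 109  70  58  54  52  56  69 107 147 164 152 132 115 100]
 [165 146 137 129  96  63  55  58  58  56  59  79 112 129 116 102 108 121]
 [164 138 128 122  80  56  56  58  59  59  54  62  85 111 122 124 129 135]
 [163 137 133 124  76  55  57  57  57  57  55  59  91 124 136 137 137 136]
 [161 135 135 126  90  61  56  56  55  55  57  75 110 133 135 136 137 137]
 [162 135 137 135 114  80  60  57  56  56  62  90 127 134 137 137 137 137]
 [165 135 140 138 127  96  84  72  72  75  87 108 135 137 137 137 136 135]
 [162 135 138 139 134 125 115  95  91 101 120 128 138 138 137 136 136 135]
 [161 134 138 138 137 137 134 125 124 125 133 136 137 137 137 136 135 137]
 [161 136 138 138 140 139 138 136 136 136 135 136 137 138 137 136 136 136]
 [152 133 138 137 138 137 137 138 138 138 138 136 138 137 136 134 136 137]]
top [240.2 211.2] [239.78 211.31] 39 2.3011442280909162
top [306.7 212.9] [306.33 212.66] 43 2.5060804682957376
side [264.  231.6] [264.24 231.06] 209 3.003217941632237
side [278.2 188.6] [279.21 187.4 ] 177 1.976314141763681
bearing two-ball (deg) 2.78072002263945 len 0.20112105763133442 mid [0.51566795 0.01463268 0.07      ]
bearing two-ball (deg) 2.137451446030745 len 0.20538958455420891 mid [0.5121612  0.01004099 0.07      ]
all (np.float64(2.50913313964894), array([ 0.45, -0.09,  0.38,  0.22, -0.28,  0.52, -0.96,  1.2 ]))
```

Consensus is +2.5° (range 2.0–3.0), so the finger must end about 5.4 mm past its last stop at y=27.7, i.e. y≈22.4.

```bash
python3 go.py 20 -100 200 0 116 55 200 0
```

```text
t 5.9667 stand mm [ -52.6 -286.6] z 196.4 F [-0.2  0.5  1.3] w 0.00035720337056343123
[20.0, -100.0, 200.0, 0.0] [  7.17 -18.69  -0.38] -0.3
[116.0, 55.0, 200.0, 0.0] [ 16.69 -34.24  -0.41] -0.3
```

```bash
python3 -m jog '[16.7,-34.2,0,-0.3,16.7,-34.2,0,-0.3,16.7,-34.2,0,-0.3,16.7,-34.2,0,-0.3,16.7,-34.2,0,-0.3,16.7,-34.2,0,-0.3,16.7,-34.2,0,-0.3,16.7,-34.2,0,-0.3]'; python3 go.py 116 55 200 0
```

```text
t: 6.63
eef_pos: [0.6706, 0.0276, 0.1957]
orientation: [1.0, -0.024, -0.001, 0.001]
force: [0.8, -0.3, 1.1]
width: 0.0003
t 6.6333 stand mm [96.3 19.2] z 195.7 F [ 0.8 -0.3  1.1] w 0.0003426549053900562
[116.0, 55.0, 200.0, 0.0] [ 1.97 -3.57 -0.43] 0.1
```

```bash
python3 -m jog '[2,-3.6,0,0,2,-3.6,0,0,2,-3.6,3,0,2,-3.6,7,0,2,-3.6,10,0,2,-3.6,10.9,0,2,-3.6,10.9,0]'; python3 go.py 116 35 86 0 116 28 86 0 116 22.4 86 0
```

```text
t: 7.22
eef_pos: [0.6884, 0.0632, 0.0823]
orientation: [1.0, -0.023, -0.005, 0.001]
force: [0.2, 0.4, 0.3]
width: 0.0002
t 7.2167 stand mm [112.3  55.7] z 82.3 F [0.2 0.4 0.3] w 0.0002315227404322551
[116.0, 35.0, 86.0, 0.0] [ 0.36  2.07 -0.37] 0.1
[116.0, 28.0, 86.0, 0.0] [ 0.36  2.77 -0.37] 0.1
[116.0, 22.4, 86.0, 0.0] [ 0.36  3.33 -0.37] 0.1
```

```bash
python3 -m jog '[0.2,0.8,-0.1,0,0.2,1.6,-0.2,0,0.3,1.8,-0.3,0,0.3,1.8,-0.3,0,0.3,1.8,-0.3,0]'; python3 go.py  116 28 86 0 116 22.4 86 0
```

```text
t: 7.63
eef_pos: [0.692, 0.0445, 0.0876]
orientation: [1.0, -0.024, -0.003, 0.001]
force: [0.8, -0.4, -0.5]
width: 0.0003
t 7.6333 stand mm [116.8  37.1] z 87.6 F [ 0.8 -0.4 -0.5] w 0.0003468991337187762
[116.0, 28.0, 86.0, 0.0] [-0.08  0.91  0.16] 0.1
[116.0, 22.4, 86.0, 0.0] [-0.09  1.47  0.16] 0.1
```

```bash
python3 -m jog '[-0.1,0.4,0.1,0,-0.1,0.75,0.1,0,-0.1,0.95,0.1,0,-0.1,1.1,0.1,0,-0.1,1.25,0.1,0,-0.1,1.35,0.1,0,-0.1,1.35,0.1,0,-0.1,1.35,0.1,0]'; python3 go.py  116 22.4 86 0
```

```text
t: 8.3
eef_pos: [0.6906, 0.0311, 0.0867]
orientation: [1.0, -0.024, -0.003, 0.001]
force: [1.6, 1.5, 0.4]
width: 0.0005
t 8.3 stand mm [116.1  23.7] z 86.7 F [1.6 1.5 0.4] w 0.0005052687914028316
[116.0, 22.4, 86.0, 0.0] [-0.01  0.13  0.07] 0.1
```

```bash
python3 -m jog '[0,0.06,0.05,0,0,0.12,0.05,0,0,0.13,0.05,0,0,0.13,0.05,0]'; python3 go.py  116 22.4 86 0; python3 -m jog '[0,-1.5,0,0,0,-1.5,-4,0,-2,0,-8,0,-5,4,-11,0,-8,8,-11,0,-11,12,-11,0,-14,16,-11,0,-16,20,-11,0]';python3 go.py  -50 -280 200 0
```

```text
t: 8.63
eef_pos: [0.6905, 0.0299, 0.0862]
orientation: [1.0, -0.024, -0.003, 0.001]
force: [0.8, 1.9, 1.7]
width: 0.0002
t 8.6333 stand mm [116.1  22.5] z 86.2 F [0.8 1.9 1.7] w 0.0002217245550926475
[116.0, 22.4, 86.0, 0.0] [-0.01  0.01  0.02] 0.1
t: 9.3
eef_pos: [0.546, -0.124, 0.1967]
orientation: [1.0, -0.023, -0.004, 0.001]
force: [0.2, -0.2, 0.5]
width: 0.0005
t 9.3 stand mm [ -20.7 -138.3] z 196.7 F [ 0.2 -0.2  0.5] w 0.0005461673390483703
[-50.0, -280.0, 200.0, 0.0] [-2.96 14.16 -0.28] 0.1
```

```bash
python3 -m jog '[-1,4,0,0,-2,8,0,0,-3,12,0,0,-3,15,0,0]'; python3 - <<'E'
from h import *
p,d=snapshot("top");cv2.imwrite("pics/t11.png",p);crop("top",p,225,125,345,245,5,"c11.png")
p,d=snapshot("side");cv2.imwrite("pics/s12.png",p);crop("side",p,160,125,320,265,5,"c12.png")
E
python3 bal.py pics/t11.png pics/s12.png 0
```

```text
t: 9.63
eef_pos: [0.5065, -0.2743, 0.1967]
orientation: [1.0, -0.024, -0.005, 0.001]
force: [0.5, -0.6, -0.3]
width: 0.0006
top [239.5 209.7] [239.06 209.96] 40 0.010963289977793075
top [305.8 214.3] [305.42 214.07] 44 -0.06297071740918116
side [262.1 231.9] [262.43 231.58] 209 0.5675668396937052
side [279.6 189.3] [280.45 187.94] 169 -0.23349703028922716
bearing two-ball (deg) 0.3748162305934031 len 0.20086676977651793 mid [0.5155379  0.01715762 0.07      ]
bearing two-ball (deg) -0.10151547397820337 len 0.2066303478367 mid [0.51220305 0.01254612 0.07      ]
all (np.float64(0.1279442555493824), array([ 0.46, -0.13,  0.45,  0.15, -0.28,  0.35, -0.95,  1.3 ]))
```

View pics/c11.png

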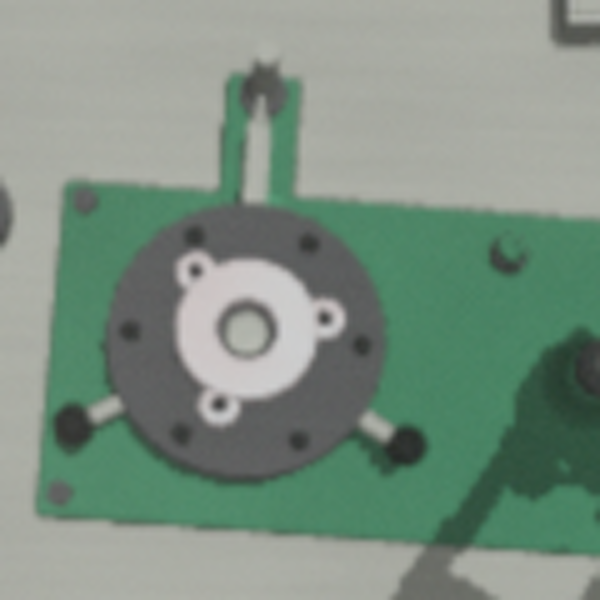

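View pics/c12.png

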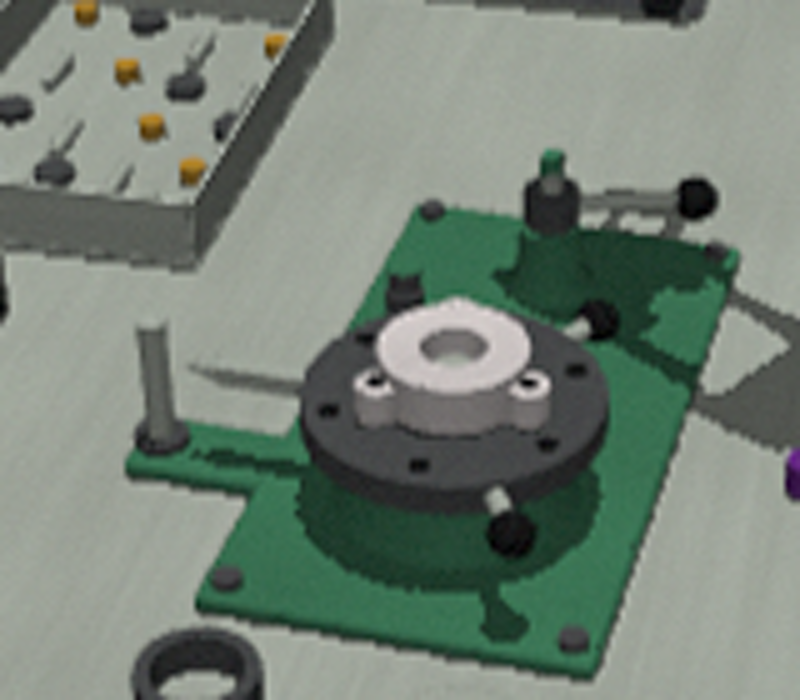

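The table is at 0.1° ± 0.5. In the side crop the arm's line (300,388)→(190,368) runs into the post axis at about (155,360), and the housing is seated. Next the lever: finger down on its +y side, then sweep it round counter-clockwise.

```bash
python3 go.py -72 -192 150 0 -72 -192 86 0
```

```text
t 9.7333 stand mm [ -51.3 -292. ] z 197.0 F [-0.1 -0.1 -0.3] w 0.00042430493573869516
[-72.0, -192.0, 150.0, 0.0] [ -2.06 -10.02   4.67] -0.1
[-72.0, -192.0, 86.0, 0.0] [ -2.   -10.04  11.07] -0.1
```

```bash
python3 -m jog '[-1,-4,0,0,-2,-8,0,0,-2,-10,0,0,-2,-10,3,0,-2,-10,6,0,-2,-10,6,0,-2,-10,6,0]';  python3 - <<'E'
from h import *
p,d=snapshot("side");crop("side",p,200,95,320,205,5,"c13.png")
E
python3 go.py -72 -192 86 0
```

```text
t: 10.32
eef_pos: [0.4907, -0.1735, 0.1348]
orientation: [1.0, -0.025, -0.007, 0.001]
force: [-0.8, -0.7, 0.5]
width: 0.0004
t 10.3667 stand mm [ -71.9 -191.3] z 136.6 F [ 0.3 -0.5  0.7] w 0.00015294054702135558
[-72.0, -192.0, 86.0, 0.0] [0.04 0.05 5.06] -0.1
```

View pics/c13.png

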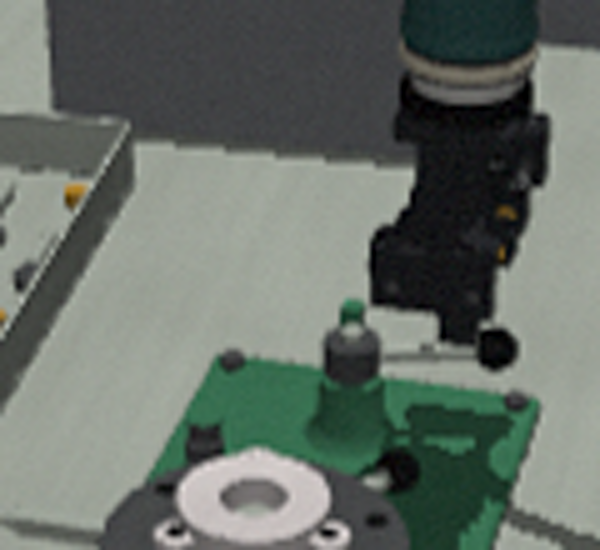

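The fingertip (465,330) is above and on the near side of the lever rod. The ball is at (497,348) and the hub at (352,355). Lowering.

```bash
python3 -m jog '[0,0,2.5,0,0,0,4.5,0,0,0,5,0,0,0,5,0]';  python3 go.py -68 -212 86 0 -61 -233 86 0 -52 -245 86 0 -39 -255 86 0 -27 -260 86 0 -14.5 -263 86 0
```

```text
t: 10.7
eef_pos: [0.4915, -0.1745, 0.0865]
orientation: [1.0, -0.025, -0.006, 0.001]
force: [-0.6, -0.3, -0.5]
width: 0.0005
t 10.7 stand mm [ -72.7 -191.4] z 86.5 F [-0.6 -0.3 -0.5] w 0.00048430969502890134
[-68.0, -212.0, 86.0, 0.0] [0.47 2.06 0.05] -0.1
[-61.0, -233.0, 86.0, 0.0] [1.18 4.16 0.05] -0.1
[-52.0, -245.0, 86.0, 0.0] [2.08 5.36 0.04] -0.1
[-39.0, -255.0, 86.0, 0.0] [3.38 6.36 0.03] -0.1
[-27.0, -260.0, 86.0, 0.0] [4.58 6.85 0.02] -0.1
[-14.5, -263.0, 86.0, 0.0] [5.83 7.15 0.  ] -0.1
```

```bash
python3 -m jog '[0.3,1,0,0,0.5,2.1,0,0,0.8,3.1,0,0,1.2,4.2,0,0,1.7,4.8,0,0,2.1,5.4,0,0,2.7,5.9,0,0,3.2,6.2,0,0]';  python3 go.py -39 -255 86 0 -27 -260 86 0 -14.5 -263 86 0; python3 - <<'E'
from h import *
p,d=snapshot("side");crop("side",p,200,95,320,205,5,"c14.png")
E
```

```text
t: 11.37
eef_pos: [0.5205, -0.2392, 0.0863]
orientation: [1.0, -0.025, -0.006, 0.002]
force: [-2.4, 0.5, 3.3]
width: 0.0007
t 11.3667 stand mm [ -40.6 -254.5] z 86.3 F [-2.4  0.5  3.3] w 0.0007357933488623899
[-39.0, -255.0, 86.0, 0.0] [0.17 0.04 0.03] -0.1
[-27.0, -260.0, 86.0, 0.0] [1.37 0.54 0.02] -0.1
[-14.5, -263.0, 86.0, 0.0] [2.62 0.84 0.  ] -0.1
```

View pics/c14.png

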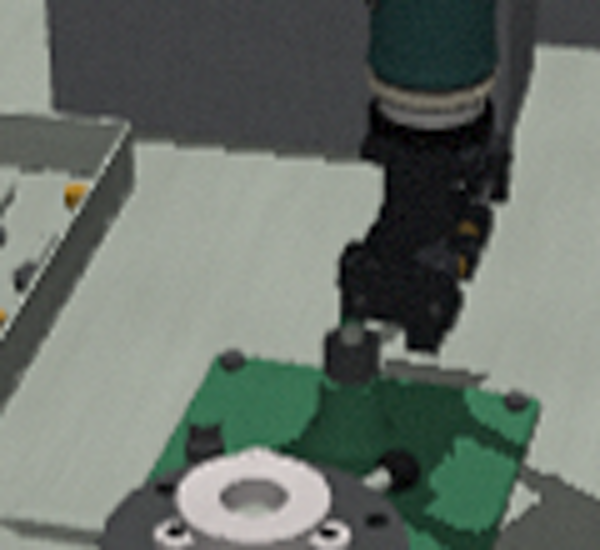

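The lever is following, with the finger at (425,340) and the force small. Continuing to the stop.

```bash
python3 -m jog '[0.5,0.3,0,0,1,0.5,0,0,1.4,0.7,0,0,1.7,0.8,0,0,2,0.9,0,0,2.3,0.9,0,0,2.3,0.9,0,0]';  python3 go.py -14.5 -263 86 0
```

```text
t: 12.0
eef_pos: [0.5435, -0.2498, 0.0858]
orientation: [1.0, -0.025, -0.007, 0.002]
force: [-3.5, 1.7, -0.6]
width: 0.0002
t 12.0 stand mm [ -17.1 -264. ] z 85.8 F [-3.5  1.7 -0.6] w 0.0002091008083147931
[-14.5, -263.0, 86.0, 0.0] [ 0.26 -0.1  -0.02] -0.1
```

```bash
python3 -m jog '[0.1,0.1,0,0,0.2,0.1,0,0,0.25,0.1,0,0,0.25,0.1,0,0]';  python3 go.py -14.5 -263 86 0;python3 -m jog '[0.1,0,0,0,0.2,0,0,0,0.2,0,0,0]';  python3 go.py -14.5 -263 86 0
```

```text
t: 12.33
eef_pos: [0.5438, -0.2503, 0.0854]
orientation: [1.0, -0.025, -0.009, 0.001]
force: [-8.4, 2.7, 6.5]
width: 0.0006
t 12.3333 stand mm [ -16.8 -264.5] z 85.4 F [-8.4  2.7  6.5] w 0.0006371314981898945
[-14.5, -263.0, 86.0, 0.0] [ 0.23 -0.15 -0.06] -0.1
t: 12.58
eef_pos: [0.5438, -0.2502, 0.0855]
orientation: [1.0, -0.025, -0.011, 0.001]
force: [-9.1, 2.1, 5.9]
width: 0.0004
t 12.5833 stand mm [ -16.8 -264.4] z 85.5 F [-9.1  2.1  5.9] w 0.0004425888513781474
[-14.5, -263.0, 86.0, 0.0] [ 0.23 -0.14 -0.06] -0.0
```

```bash
python3 -m jog '[0.3,0,0,0,0.5,0,0,0,0.5,0,0,0]';  python3 go.py -14.5 -263 86 0; python3 - <<'E'
from h import *
p,d=snapshot("top");crop("top",p,285,165,375,245,6,"c15.png")
p,d=snapshot("side");crop("side",p,200,95,320,205,5,"c16.png")
E
```

```text
t: 12.83
eef_pos: [0.5443, -0.2502, 0.0854]
orientation: [1.0, -0.024, -0.017, 0.0]
force: [-18.6, 1.0, 13.3]
width: 0.0006
t 12.8333 stand mm [ -16.3 -264.4] z 85.4 F [-18.6   1.   13.3] w 0.0005521499080632117
[-14.5, -263.0, 86.0, 0.0] [ 0.18 -0.14 -0.06] 0.0
```

View pics/c15.png

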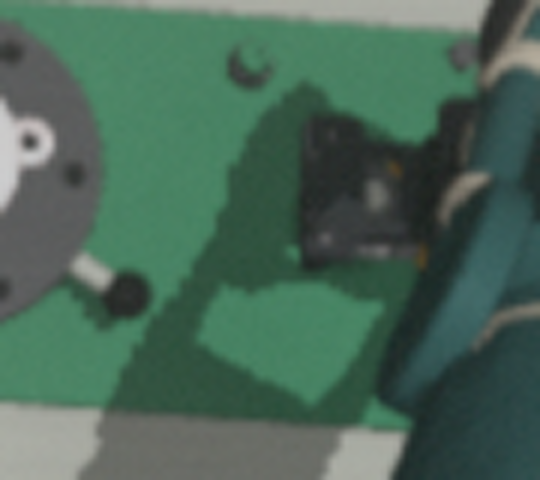

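View pics/c16.png

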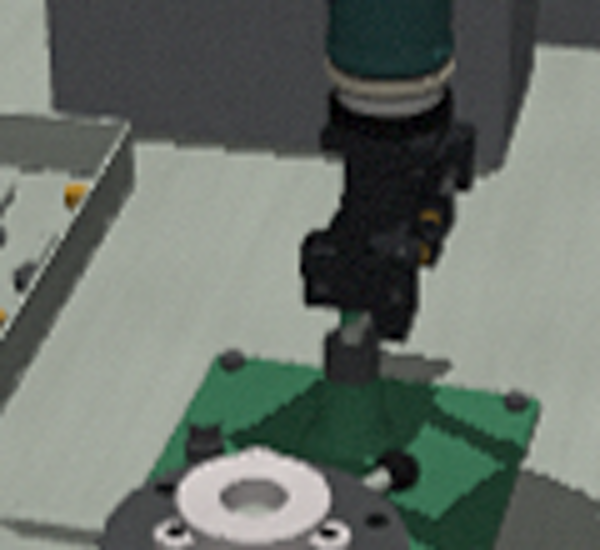

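Blocked at 19 N with no further motion. Backing off and looking.

```bash
python3 -m jog '[-1,0,0,0,-3,0,0,0,-4,0,-4,0,-4,0,-8,0,-6,4,-10,0,-8,8,-11,0,-10,12,-11,0,-12,16,-11,0]'; python3 -m jog '[-1,4,0,0,-2,8,0,0,-3,12,0,0,-3,14,0,0,-3,14,0,0]'; python3 - <<'E'
from h import *
p,d=snapshot("top");cv2.imwrite("pics/t17.png",p);crop("top",p,225,125,375,245,5,"c17.png")
p,d=snapshot("side");cv2.imwrite("pics/s18.png",p);crop("side",p,160,125,320,265,5,"c18.png")
E
python3 bal.py pics/t17.png pics/s18.png 0
```

```text
t: 13.6
eef_pos: [0.4297, -0.3921, 0.2021]
orientation: [1.0, -0.023, -0.014, 0.003]
force: [0.4, -0.1, -0.2]
width: 0.0007
t: 14.02
eef_pos: [0.3923, -0.5364, 0.2049]
orientation: [1.0, -0.025, -0.012, 0.006]
force: [0.1, 0.3, 0.3]
width: 0.0005
top [239.5 209.7] [239.01 209.9 ] 48 -0.09383698991265195
top [305.8 214.3] [305.44 214.1 ] 47 -0.09468644078139506
side [262.1 231.9] [262.43 231.55] 206 0.5736988469782378
side [279.6 189.3] [279.57 188.68] 53 0.47452127690485085
bearing two-ball (deg) 0.29543012029412097 len 0.20106173962775947 mid [0.51557022 0.01719439 0.07      ]
bearing two-ball (deg) 0.34442706065910755 len 0.20215690071205553 mid [0.51313007 0.01461819 0.07      ]
all (np.float64(0.23402424866460056), array([ 0.53, -0.01,  0.47,  0.05, -0.2 ,  0.36, -0.13,  0.54]))
```

View pics/c17.png

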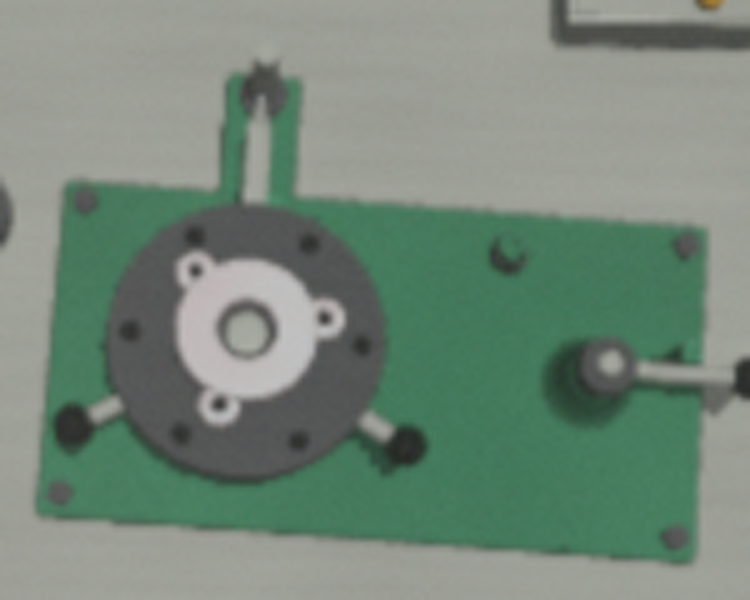

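View pics/c18.png

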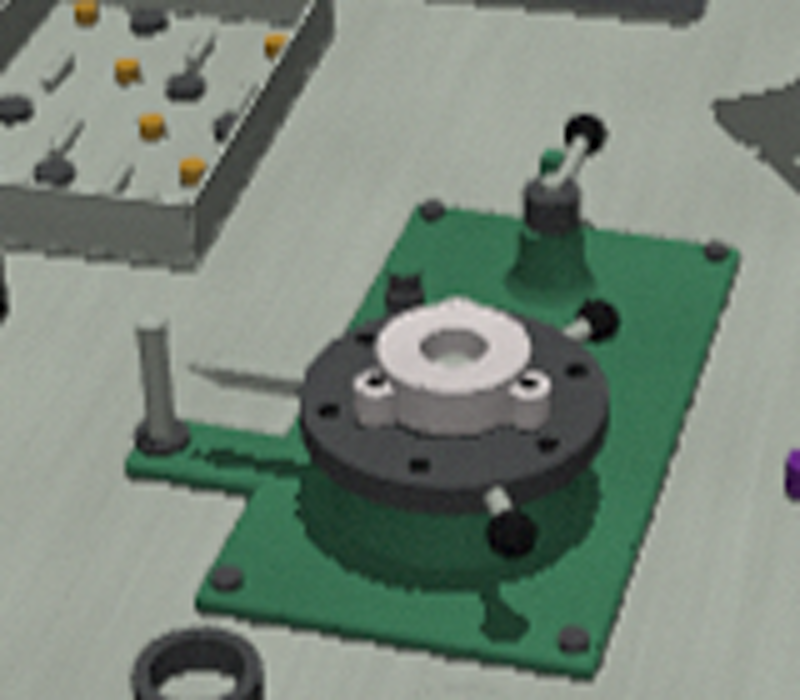

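The top crop shows the lever along -y, with its ball at about (748,378) lying on the lug. The table is unmoved. I'll check the lever angle from its ball.

```bash
python3 - <<'E'
from bal import *
tp=cv2.imread("pics/t17.png");sp=cv2.imread("pics/s18.png")
for n,p,s in(("top",tp,S),("side",sp,SS)):
    f=lambda a:np.array(px(n,m(s,(.09*np.cos(a),-.22+.09*np.sin(a),.07))))
    e=f(np.radians(269));q,k=blob(p,e,9,75); r_=least_squares(lambda x:f(x[0])-q,[4.6])
    print(n,e,q,k,"dir",np.degrees(r_.x[0]),"joint",r_.x[0]-np.radians(184),r_.fun)
crop("top",tp,335,180,395,220,10,"c19.png")
E
```

```text
top [375.24004339 200.68895382] [375.02819957 200.34490239] 44 dir 269.666519472125 joint 1.4951628235124161 [0.22455953 0.00714975]
side [276.95919317 151.72640318] [276.61462656 150.8283195 ] 40 dir 269.9720350039358 joint 1.5004950754584954 [-0.11314834  0.83393858]
```

View pics/c19.png

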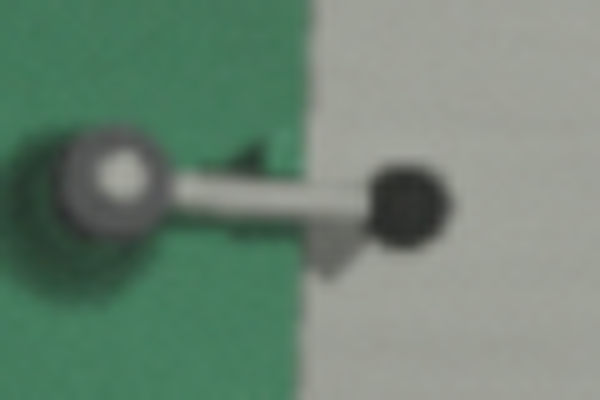

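The close crop shows the rod from hub (115,180) to ball (410,208), resting against the green lug at (285,150). The lever reads 1.495–1.500 rad, so it is on its stop. The table reads 0.2°, and the robot is clear. Handing in.

```bash
python3 -c "
from bench import ticket,telemetry
print(telemetry.read_state()['t'],ticket.hand_in())"
```

```text
the job is handed in; nothing more can be done
14.1167 None
```

The stand is set to its index position and the clamp lever is against its stop; I handed the job in at 14.1 s. I pushed the turntable clockwise by its long arm from about +51° to the index post. Then I swept the clamp lever round until it stopped moving, at about 19 N of push.

- **Turntable:** the last check read +0.2° overall. Single readings ran from -0.1° to +0.6°, so the two cameras disagree by about half a degree. The lever push did not visibly turn the table.
- **Clamp lever:** it read 1.495 rad from the top camera and 1.500 rad from the side camera, with the rod lying on the lug.
- **Other parts:** the housing is still seated on the spigot. I made no contact with the other parts, and the robot was clear of everything at hand-in.

No check failed.

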